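# Put the turntable on air through the lounge mixer

### The job

The mixer's left channel (amber caps) is open on the wrong source and the turntable should be on air. Pull the left fader fully closed so that nothing thumps in the speakers, click the left source selector clockwise to the sixth position (the large amber dot, 11 mm), and only then bring the left fader up to the red line. Leave the right channel, the turntable and everything lying on the console as they are.

Things in the scene. Friction and masses are not known exactly. Their poses are not given: they have to be found in the camera images.
- mixer: Fixed two-channel mixer, dark case 240 (x) x 340 (y) x 90 mm high; origin: centre of its underside; flat top panel at z = 90 mm. +x points to its back (cream meters), +y to the operator's left. Left channel (amber caps) at y = +85 mm, right (blue caps) at y = -85; on each a round selector at x = +55 mm, a fader nearer. Small fixed knobs, up to 16 mm tall, stand along y = 0.
- left_selector (a joint): Left source selector, 8 click positions 0.5236 rad apart: 0 = first (anticlockwise stop), 2.618 = sixth (large amber dot, 11 mm), 3.665 = eighth; grows clockwise from above. Starts in one of the first three. At 0 its white pointer stands 105 degrees anticlockwise of the mixer's +x. About 0.1 N m takes it over to the next; let go near a position, it snaps in.
- left_knob (a point): Left selector's knob: black cylinder 35 mm in diameter, amber cap, white pointer line. The point is on its vertical axis, 19 mm above the panel; the grip runs from 5 to 32 mm above the panel, over a skirt 44 mm wide and 5 mm high. It turns with the knob; at joint 0 its axes are the mixer's. Panel dots lie 33 mm from the axis. Nearest neighbours: a meter 6 mm tall 45 mm from the axis, others 70 mm or more.
- left_fader (a joint): Left channel's fader: slides along the mixer's x. 0 = closed (near end, towards the operator), 0.060 = fully open (towards the back). Stiff to about 1 N and stays where left. The red line on the panel on both sides of the slot is at 0.045 m. Starts partly open, 18 to 38 mm.
- left_cap (a point): Left fader's cap: black block 22 mm along the slot (mixer x), 14 mm across (mixer y), with amber top and a white centre line across; the top is 24 mm above the panel, its underside 3 mm above. The point is its centre, 13.5 mm above the panel. At joint 0 it is at mixer (-92, +85) mm.
- mark (a point): Point on the panel surface in the left fader's slot level with the red line, at mixer (-47, +85, 90) mm: the cap's white line stands over it when the fader is at 0.045 m. Axes as the mixer.
- right_selector (a joint): Right channel's source selector (blue cap), like the left one; to be left as it is.
- right_pointer (a point): Tip of the white pointer on the right selector's skirt, 22 mm from that knob's axis.
- right_fader (a joint): Right channel's fader (blue cap), closed (0); to be left closed.
- turntable: Fixed turntable to the left of the mixer, 350 mm (x) by 430 mm (y), up to about 140 mm high with its tonearm; origin at the centre of its underside.
- whisky: Amber whisky bottle, 74 mm in diameter, 220 mm tall; origin at the centre of its underside. Bystander.
- tumbler: Glass tumbler, 82 mm across the rim, 90 mm tall, to the right of the mixer; origin at the centre of its underside. Bystander.
- bowl: Small black bowl, 110 mm across, 40 mm tall; origin at the centre of its underside. Bystander.
- brush: Record brush, 100 x 24 x 26 mm, aluminium; origin at the centre of its underside. Bystander.
- stabiliser: Steel record stabiliser (weight), 76 mm in diameter, 42 mm tall; origin at the centre of its underside. Bystander.
- adapter: Aluminium single-record adapter ring, 38 mm in diameter, 10 mm high, lying on the mixer's panel at its right edge; origin at the centre of its underside. Bystander.
- headphones: Headphones lying flat on the table, about 180 x 240 mm, 35 mm high; origin on the table midway between the ear cups. Bystander.

How it is judged:
By the outcome, as a careful person would: the job done as asked, in the order asked, and still so for the second after the job is handed in, with the robot touching nothing.
It also fails if it takes over 58 s, if anything falls off the work surface, if the arm or the gripper's body presses on something with over 40 N, if the wrist force passes 120 N, or if a joint passes its speed limit or range.

### The arm

A 6-joint arm with a two-finger parallel gripper is mounted at the origin on the work surface. World frame = base frame: x ahead of the robot, y to its left, z up, the work surface at z = 0. Lengths are in mm, angles in degrees, forces in N, time in s.
With the tool pointing down it reaches from about 300 to 850 mm from the base axis. Payload 4.2 kg.
Tool frame: the origin (TCP) lies between the finger pads; the fingertips stand 22 mm ahead of it and the grasp point (between the pads) lies 3 mm ahead of it; z points along the fingers, y is the direction in which the jaws open and shut (so a half turn about z gives the same grasp; the last joint's range is limited). The gripper opens to 91 mm and grips with 3 to 60 N. Pads are 32 mm wide; open, the fingers measure 118 mm over their backs; the gripper's body (76 mm by 178 mm) begins 60 mm behind the grasp point.
Start: joints at [-64.229, 18.312, 89.639, -0, 72.044, -1.146], TCP at [260.312, -512.717, 235.976] pointing down, gripper open.
Joint ranges: [-177.97, 177.97], [-48.28, 115.42], [12.27, 149.76], [-77.06, 257.06], [2.81, 150.46], [-146.56, 146.56]. Speed limits (degrees/s): [147.25, 147.25, 180, 180, 180, 180].

### API

Orientations are given as [roll, pitch, yaw] about the fixed x, y, z axes, in that order (R = Rz(yaw) Ry(pitch) Rx(roll)).
In Python, from workcell import telemetry, cams, env gives the robot as it stands.
- The arm moves only by the shell command python3 -m inch 'ROWS' [FORCE]. ROWS is JSON, a list of rows, each an object of numbers: "x", "y", "z": the shift along the tool's x, y, z in cm; "yaw": the turn about the tool's z in units of 5 degrees (1.0 is 5 degrees); "gripper": the gripper's target within -1 to 1 (fully open at 1, half-way at 0, shut at -1). A call has 1 to 12 rows; each row shifts and turns the commanded pose from where the row before left it, along the tool's axes as they then stand; what a row does not reach is not made up. A row lasts 1/12 s, in which the tool goes at most 41.7 mm and 7.16 degrees, less where a joint would pass 70% of its speed; a pose out of reach is approached as far as the arm can. A call is refused whole if a number of a shift passes 4.17 or a number of a turn 1, either way. A call with a gripper value outside its range is refused whole. The fingers move at their own pace and stop on an object; FORCE is the grip in N (left out, the last holds). Time passes only in rows, so rows that do not move let the fingers close. It gives the time, the measured TCP pose, the force and the opening at its end, in the units of the state.
- telemetry.state(): the state, without advancing time (a new reading comes with each control period).
- cams.grab_frame(name): name is "scene" or "top" or "wrist"; returns a dict with "pixels" (400x640x3 uint8, red, green, blue), "mtx" (3x3 intrinsics, pixels), "distortion" ([k1, k2, p1, p2, k3] as OpenCV has them; the pictures are not rectified), "rvec" (rotation vector, rad) and "tvec" (3), from world to camera coordinates, as OpenCV has them. Camera axes: x right, y down, z forward; pixel columns grow to the right and rows downward; lengths in mm; the calibration is good to about 2 mm. A picture is of the moment at which its call begins. There is no depth.
- env.job_done(): hands the job in, once; it reports no verdict.
The state is a dict: "time_s": time; "qpos": joint angles; "qvel": joint speeds; "effort": joint torques, N m; "ee_pos": TCP position; "ee_rot": TCP orientation; "force": force on the tool from outside, world axes, zero at the start; "torque": the same for the moment, N m; "gripper_width": finger opening in mm.
Only numpy, scipy, OpenCV 4.12 (cv2) and the standard library are available. Lean on these libraries where they do the work, as an engineer would, in place of code of your own. Each camera call takes 0.05 s, during which the arm holds its last target. There are 200 camera calls.

## Working session

There is one attempt and no reset: what is moved stays moved. The work goes in short steps, Python scripts to look and compute and a shell command to move; the robot and the scene stay as the last step left them, time stands still between calls to the robot, and variables do not carry over. Pictures are saved under pics/ and viewed, about 8 in all and at most 12, crops included, and the job is handed in when it is done.

```bash
mkdir -p pics; cat > h.py <<'E'
import numpy as np, cv2, json
from workcell import telemetry, cams, env
def grab(name,fn=None):
    f=cams.grab_frame(name)
    for k in("mtx","distortion","rvec","tvec"): f[k]=np.array(f[k],float)
    if fn: cv2.imwrite(f"pics/{fn}.png",np.array(f["pixels"])[:,:,::-1]); np.savez(f"pics/{fn}.npz",**{k:f[k] for k in("pixels","mtx","distortion","rvec","tvec")})
    return f
def load(fn): return dict(np.load(f"pics/{fn}.npz"))
def back(f,uv,z):
    n=cv2.undistortPoints(np.array(uv,float).reshape(-1,1,2),f["mtx"],f["distortion"]).reshape(-1,2)
    R=cv2.Rodrigues(f["rvec"])[0]; c=-R.T@f["tvec"].ravel()
    d=np.c_[n,np.ones(len(n))]@R
    return c+d*((np.broadcast_to(z,len(n))-c[2])/d[:,2])[:,None]
def proj(f,p): return cv2.projectPoints(np.array(p,float).reshape(-1,1,3),f["rvec"],f["tvec"],f["mtx"],f["distortion"])[0].reshape(-1,2)
def crop(fn,x0,y0,w,h,s,out):
    im=cv2.imread(f"pics/{fn}.png")[y0:y0+h,x0:x0+w]; cv2.imwrite(f"pics/{out}.png",cv2.resize(im,None,fx=s,fy=s,interpolation=cv2.INTER_CUBIC))
E
python3 - <<'E'
from h import *
a=grab("top","top0"); b=grab("scene","scene0")
for f in(a,b): print((-cv2.Rodrigues(f["rvec"])[0].T@f["tvec"].ravel()).round())
print(telemetry.state())
E
```

```text
[ 293.  -32. 1381.]
[1034.  256. 1031.]
{'time_s': 0.1, 'qpos': array([-6.42293471e+01,  1.83474886e+01,  8.96960959e+01,  1.73961434e-04,
        7.20440082e+01, -1.14316117e+00]), 'qvel': array([-0.00618574, -0.01765799, -0.17203858, -0.04290531, -0.01532015,
       -0.06828349]), 'effort': array([ 5.40843175e-04, -4.13331592e+01, -2.32510775e+01,  7.28170085e-02,
        4.21498634e-02, -6.48676905e-05]), 'ee_pos': array([ 260.12966218, -512.35532444,  235.2317307 ]), 'ee_rot': array([-1.79912428e+02, -1.91289895e-03,  2.69137589e+01]), 'force': array([-0.23469301, -0.01313171, -0.22996856]), 'torque': array([-0.00103328,  0.00136523,  0.03827969]), 'gripper_width': 90.67974746068201}
```

View pics/top0.png

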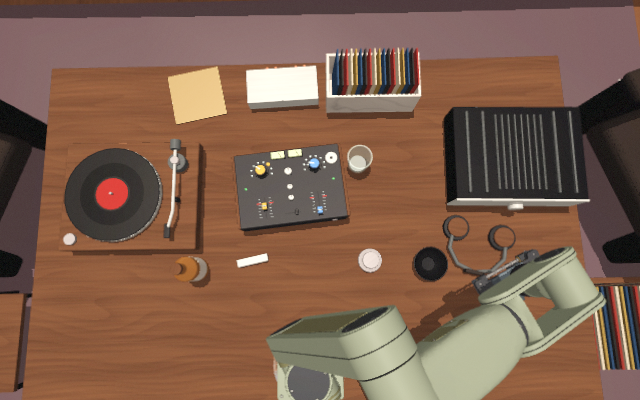

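The top view shows the mixer at about (290,187): amber knob near (261,169), amber fader cap near (264,206). The turntable is to the left and the bottle at (190,268).

```bash
python3 - <<'E'
from h import *
crop("top0",225,138,130,98,6,"top0c")
E
```

```text
(no output)
```

View pics/top0c.png

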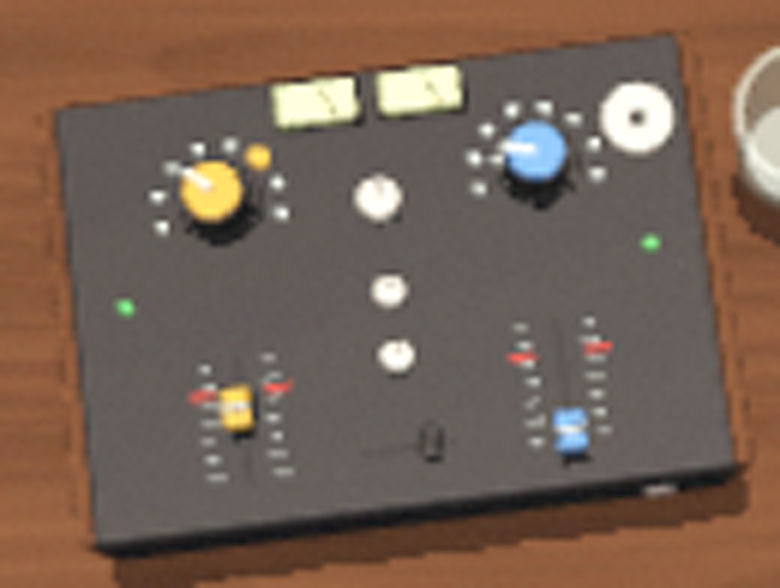

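Third position (pointer toward the dot at crop (172,167)), amber dot at (258,156), fader cap at (237,408), red marks at (203,397)/(278,387). Now I fit the mixer pose.

```bash
cat >> h.py <<'E'
def fit(f,obs):
    # obs: list of (mx,my,mz),(u,v); fits x,y,yaw
    from scipy.optimize import least_squares
    P=np.array([o[0] for o in obs],float);U=np.array([o[1] for o in obs],float)
    def w(p):
        c,s=np.cos(p[2]),np.sin(p[2]); return np.c_[p[0]+c*P[:,0]-s*P[:,1],p[1]+s*P[:,0]+c*P[:,1],P[:,2]]
    r=least_squares(lambda p:(proj(f,w(p))-U).ravel(),[600,0,0],x_scale=[10,10,.1],loss='soft_l1')
    return r.x,(proj(f,w(r.x))-U)
def m2w(p,q):
    c,s=np.cos(p[2]),np.sin(p[2]); return np.array([p[0]+c*q[0]-s*q[1],p[1]+s*q[0]+c*q[1],q[2]])
E
python3 - <<'E'
from h import *
f=load("top0")
g=lambda x,y:(225-.5+.5/6+x/6,138-.5+.5/6+y/6)
obs=[((120,170,90),g(57,110)),((120,-170,90),g(675,37)),((-120,-170,90),g(735,467)),((-120,170,90),g(97,543))]
for k,(x,y) in enumerate([(162,227),(157,197),(172,167),(197,149),(230,145),(258,156),(278,183),(282,213)]):
    a=np.radians(105-30*k); obs.append(((55+33*np.cos(a),85+33*np.sin(a),90),g(x,y)))
obs.append(((-47,85,90),g(240,392)))
p,r=fit(f,obs); print(p,np.degrees(p[2])); print(r.round(2).tolist())
for n,q in dict(knobtop=(55,85,122),cap0=(-92,85,114),mark=(-47,85,90)).items(): print(n,m2w(p,q),(proj(f,m2w(p,q))[0]-g(0,0))*6)
c=back(f,[g(237,406)],114)[0]; d=c-m2w(p,(-92,85,114)); print("cap",c,d@[np.cos(p[2]),np.sin(p[2]),0], d@[-np.sin(p[2]),np.cos(p[2]),0])
E
```

```text
[5.57354932e+02 5.06535361e+01 9.95583616e-02] 5.704273935769726
[[-1.09, -0.57], [0.49, -1.05], [0.52, 0.38], [-0.85, 0.98], [0.04, 0.06], [0.35, -0.11], [0.05, 0.11], [0.2, -0.01], [-0.02, 0.02], [0.16, 0.2], [-0.04, -0.17], [-0.15, -0.02], [-0.06, -0.02]]
knobtop [603.63409239 140.69929817 122.        ] [211.81562086 190.39529246]
cap0 [457.36201309 126.08838386 114.        ] [242.68263768 470.27303122]
mark [502.13918022 130.56111273  90.        ] [239.64072546 391.8862891 ]
cap [490.89548807 128.92450129 114.        ] 33.649315510117525 -0.5109519416500049
```

```bash
R='{"x":2.07,"y":-1.946}'; python3 -m inch '[{"x":0.6,"y":-0.55,"gripper":0.2},{"x":1.47,"y":-1.396},{"x":2.07,"y":-1.946},{"x":2.07,"y":-1.946},{"x":2.07,"y":-1.946},{"x":2.07,"y":-1.946},{"x":2.07,"y":-1.946},{"x":2.07,"y":-1.946},{"x":2.07,"y":-1.946},{"x":2.07,"y":-1.946},{"x":2.07,"y":-1.946},{"x":2.07,"y":-1.946}]' 20
python3 -m inch '[{"x":2.07,"y":-1.946},{"x":2.07,"y":-1.946},{"x":2.07,"y":-1.946},{"x":2.07,"y":-1.946},{"x":2.07,"y":-1.946},{"x":2.07,"y":-1.946},{"x":2.07,"y":-1.946},{"x":2.07,"y":-1.946},{"x":2.07,"y":-1.946},{"x":2.07,"y":-1.946},{"x":2.07,"y":-1.946},{"x":1.5,"y":-1.4}]'
python3 -m inch '[{"yaw":-1,"x":0.5,"y":-0.5},{"yaw":-1},{"yaw":-1},{"yaw":-1},{"yaw":-1},{"yaw":-1},{"yaw":-1},{"yaw":-1},{"yaw":-1},{"yaw":-1},{"yaw":-1},{"yaw":-1}]'
python3 -m inch '[{"yaw":-1},{"yaw":-0.76},{},{},{}]'
python3 -c "
from h import *
grab('wrist','w1')"
```

```text
invalid input
invalid input
invalid input
invalid input
```

View pics/w1.png

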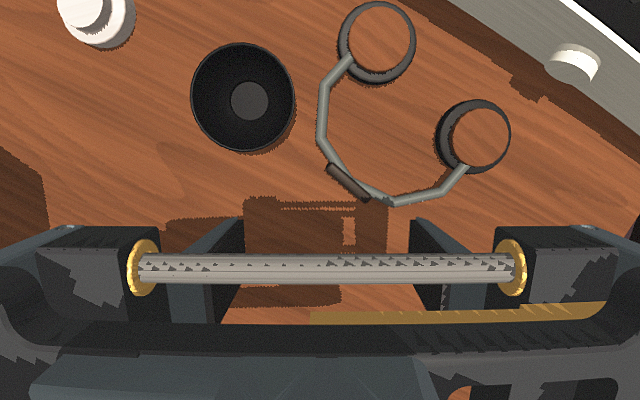

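The wrist picture shows the bowl and headphones, so the arm hasn't moved. The rows were refused. I'll try one row with all the keys.

```bash
python3 -m inch '[{"x":0.6,"y":-0.55,"z":0,"yaw":0,"gripper":0.2}]' 20; python3 -m inch '[{"x":1.47,"y":-1.396,"z":0,"yaw":0,"gripper":0.2}]'
```

```text
time_s: 0.23
ee_pos: [262.9, -505.7, 235.4]
ee_rot: [-180.0, 0.0, 26.9]
force: [0.1, -1.1, -0.5]
gripper_width: 86.7
time_s: 0.32
ee_pos: [269.7, -486.9, 235.4]
ee_rot: [180.0, 0.0, 26.8]
force: [0.4, -0.1, 0.3]
gripper_width: 80.7
```

```bash
python3 -m inch '[{"x":2.07,"y":-1.946,"z":0,"yaw":0,"gripper":0.2},{"x":2.07,"y":-1.946,"z":0,"yaw":0,"gripper":0.2},{"x":2.07,"y":-1.946,"z":0,"yaw":0,"gripper":0.2},{"x":2.07,"y":-1.946,"z":0,"yaw":0,"gripper":0.2},{"x":2.07,"y":-1.946,"z":0,"yaw":0,"gripper":0.2},{"x":2.07,"y":-1.946,"z":0,"yaw":0,"gripper":0.2},{"x":2.07,"y":-1.946,"z":0,"yaw":0,"gripper":0.2},{"x":2.07,"y":-1.946,"z":0,"yaw":0,"gripper":0.2},{"x":2.07,"y":-1.946,"z":0,"yaw":0,"gripper":0.2},{"x":2.07,"y":-1.946,"z":0,"yaw":0,"gripper":0.2},{"x":2.07,"y":-1.946,"z":0,"yaw":0,"gripper":0.2},{"x":2.07,"y":-1.946,"z":0,"yaw":0,"gripper":0.2}]'
python3 -m inch '[{"x":2.07,"y":-1.946,"z":0,"yaw":0,"gripper":0.2},{"x":2.07,"y":-1.946,"z":0,"yaw":0,"gripper":0.2},{"x":2.07,"y":-1.946,"z":0,"yaw":0,"gripper":0.2},{"x":2.07,"y":-1.946,"z":0,"yaw":0,"gripper":0.2},{"x":2.07,"y":-1.946,"z":0,"yaw":0,"gripper":0.2},{"x":2.07,"y":-1.946,"z":0,"yaw":0,"gripper":0.2},{"x":2.07,"y":-1.946,"z":0,"yaw":0,"gripper":0.2},{"x":2.07,"y":-1.946,"z":0,"yaw":0,"gripper":0.2},{"x":2.07,"y":-1.946,"z":0,"yaw":0,"gripper":0.2},{"x":2.07,"y":-1.946,"z":0,"yaw":0,"gripper":0.2},{"x":1.4,"y":-1.3,"z":0,"yaw":0,"gripper":0.2},{"x":0.67,"y":-0.646,"z":0,"yaw":0,"gripper":0.2}]'
python3 -m inch '[{"x":0,"y":0,"z":0,"yaw":-1,"gripper":0.2},{"x":0,"y":0,"z":0,"yaw":-1,"gripper":0.2},{"x":0,"y":0,"z":0,"yaw":-1,"gripper":0.2},{"x":0,"y":0,"z":0,"yaw":-1,"gripper":0.2},{"x":0,"y":0,"z":0,"yaw":-1,"gripper":0.2},{"x":0,"y":0,"z":0,"yaw":-1,"gripper":0.2},{"x":0,"y":0,"z":0,"yaw":-1,"gripper":0.2},{"x":0,"y":0,"z":0,"yaw":-1,"gripper":0.2},{"x":0,"y":0,"z":0,"yaw":-1,"gripper":0.2},{"x":0,"y":0,"z":0,"yaw":-1,"gripper":0.2},{"x":0,"y":0,"z":0,"yaw":-1,"gripper":0.2},{"x":0,"y":0,"z":0,"yaw":-1,"gripper":0.2}]'
python3 -m inch '[{"x":0,"y":0,"z":0,"yaw":-1,"gripper":0.2},{"x":0,"y":0,"z":0,"yaw":-0.76,"gripper":0.2},{"x":0,"y":0,"z":0,"yaw":0,"gripper":0.2},{"x":0,"y":0,"z":0,"yaw":0,"gripper":0.2}]'
python3 -c "
from h import *
grab('wrist','w2')"
```

```text
time_s: 1.32
ee_pos: [385.5, -163.4, 236.0]
ee_rot: [-180.0, -0.0, 26.9]
force: [1.1, -0.1, 0.2]
gripper_width: 54.7
time_s: 2.32
ee_pos: [492.0, 131.1, 235.7]
ee_rot: [-180.0, -0.0, 27.1]
force: [1.0, 0.2, 0.2]
gripper_width: 54.6
time_s: 3.32
ee_pos: [491.2, 128.1, 235.9]
ee_rot: [-180.0, 0.0, 87.1]
force: [0.3, -0.3, -0.1]
gripper_width: 54.7
time_s: 3.65
ee_pos: [491.4, 128.3, 235.9]
ee_rot: [-180.0, 0.0, 95.6]
force: [0.5, 0.4, 0.6]
gripper_width: 55.0
```

View pics/w2.png

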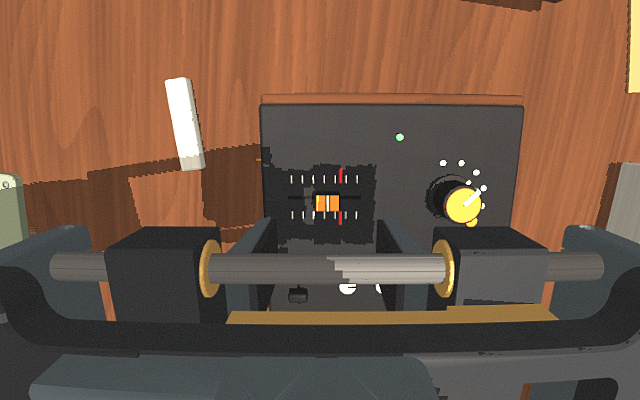

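The wrist view shows the cap's white line at (327.5,203) and the red line at x≈341 (rows 175 and 216). The knob top is at about (463,205).

```bash
python3 - <<'E'
from h import *
p=[557.35,50.65,.09956]
f=load("w2")
print("cap",back(f,[(327.5,203)],114)); print("red",back(f,[(341,175),(341,216)],90), m2w(p,(-47,85,90)))
print("knob",back(f,[(463,205)],122), m2w(p,(55,85,122)))
q=m2w(p,(-92+33.6,85,114)); print(q,proj(f,q))
E
```

```text
cap [[493.0529091  130.59151662 114.        ]]
red [[503.39083245 152.32043554  90.        ]
 [507.60304845 113.60942485  90.        ]] [502.13411776 130.55748619  90.        ]
knob [[606.7625507  141.95508789 122.        ]] [603.62901332 140.69583792 122.        ]
[490.79057061 129.42437629 114.        ] [[324.74258939 204.06568564]]
```

```bash
python3 -m inch '[{"x":0.15,"y":0,"z":2,"yaw":0,"gripper":0.2},{"x":0,"y":0,"z":3,"yaw":0,"gripper":0.2},{"x":0,"y":0,"z":3,"yaw":0,"gripper":0.2},{"x":0,"y":0,"z":2,"yaw":0,"gripper":0.2},{"x":0,"y":0,"z":1,"yaw":0,"gripper":0.2},{"x":0,"y":0,"z":0.6,"yaw":0,"gripper":0.2},{"x":0,"y":0,"z":0,"yaw":0,"gripper":0.2}]' 10
python3 -m inch '[{"x":0,"y":0,"z":0,"yaw":0,"gripper":-1},{"x":0,"y":0,"z":0,"yaw":0,"gripper":-1},{"x":0,"y":0,"z":0,"yaw":0,"gripper":-1},{"x":0,"y":0,"z":0,"yaw":0,"gripper":-1},{"x":0,"y":0,"z":0,"yaw":0,"gripper":-1},{"x":0,"y":0,"z":0,"yaw":0,"gripper":-1},{"x":0,"y":0,"z":0,"yaw":0,"gripper":-1},{"x":0,"y":0,"z":0,"yaw":0,"gripper":-1}]' 10
```

```text
time_s: 4.28
ee_pos: [491.5, 130.0, 119.4]
ee_rot: [-179.9, 0.0, 95.7]
force: [0.8, 0.2, 0.5]
gripper_width: 54.8
time_s: 4.95
ee_pos: [492.0, 130.2, 120.5]
ee_rot: [179.9, -0.0, 95.7]
force: [-0.4, -0.7, 4.2]
gripper_width: 21.8
```

```bash
python3 -m inch '[{"x":0,"y":-0.4,"z":0,"yaw":0,"gripper":-1},{"x":0,"y":-0.6,"z":0,"yaw":0,"gripper":-1},{"x":0,"y":-0.6,"z":0,"yaw":0,"gripper":-1},{"x":0,"y":-0.6,"z":0,"yaw":0,"gripper":-1},{"x":0,"y":-0.5,"z":0,"yaw":0,"gripper":-1},{"x":0,"y":-0.4,"z":0,"yaw":0,"gripper":-1},{"x":0,"y":0,"z":0,"yaw":0,"gripper":-1},{"x":0,"y":0,"z":0,"yaw":0,"gripper":-1}]'
python3 -m inch '[{"x":0,"y":-0.2,"z":0,"yaw":0,"gripper":-1},{"x":0,"y":0,"z":0,"yaw":0,"gripper":-1},{"x":0,"y":0,"z":0,"yaw":0,"gripper":-1}]'
python3 -m inch '[{"x":0,"y":-0.15,"z":0,"yaw":0,"gripper":-1},{"x":0,"y":0,"z":0,"yaw":0,"gripper":-1},{"x":0,"y":0,"z":0,"yaw":0,"gripper":-1}]'
```

```text
time_s: 5.62
ee_pos: [460.1, 127.0, 120.4]
ee_rot: [-180.0, -0.0, 95.7]
force: [0.1, 0.1, 7.3]
gripper_width: 22.0
time_s: 5.87
ee_pos: [459.0, 126.9, 120.4]
ee_rot: [179.9, -0.0, 95.7]
force: [0.8, -0.5, 6.3]
gripper_width: 21.8
time_s: 6.12
ee_pos: [458.9, 126.9, 120.5]
ee_rot: [179.8, -0.0, 95.7]
force: [5.3, -0.7, 3.8]
gripper_width: 22.0
```

```bash
python3 -m inch '[{"x":0,"y":0.1,"z":0,"yaw":0,"gripper":0.2},{"x":0,"y":0,"z":0,"yaw":0,"gripper":0.2},{"x":0,"y":0,"z":0,"yaw":0,"gripper":0.2},{"x":0,"y":0,"z":0,"yaw":0,"gripper":0.2},{"x":0,"y":0,"z":0,"yaw":0,"gripper":0.2},{"x":0,"y":0,"z":-1,"yaw":0,"gripper":0.2},{"x":0,"y":0,"z":-3,"yaw":0,"gripper":0.2},{"x":0,"y":0,"z":-3,"yaw":0,"gripper":0.2},{"x":0,"y":0,"z":-1,"yaw":0,"gripper":0.2}]'
python3 -m inch '[{"x":0,"y":2.4,"z":0,"yaw":0,"gripper":0.2},{"x":0,"y":3.5,"z":0,"yaw":0,"gripper":0.2},{"x":0,"y":3.5,"z":0,"yaw":0,"gripper":0.2},{"x":0,"y":3.4,"z":0,"yaw":0,"gripper":0.2},{"x":0,"y":1.9,"z":0,"yaw":0,"gripper":0.2},{"x":0,"y":0,"z":0,"yaw":0,"gripper":0.2},{"x":0,"y":0,"z":0,"yaw":0,"gripper":0.2}]'
python3 -c "
from h import *
grab('wrist','w3')"
```

```text
time_s: 6.87
ee_pos: [460.0, 127.3, 203.4]
ee_rot: [179.7, -0.1, 95.7]
force: [1.1, 0.5, 0.5]
gripper_width: 54.5
time_s: 7.45
ee_pos: [604.3, 141.3, 198.3]
ee_rot: [-179.8, 0.0, 95.7]
force: [0.1, 0.7, 0.0]
gripper_width: 54.6
```

View pics/w3.png

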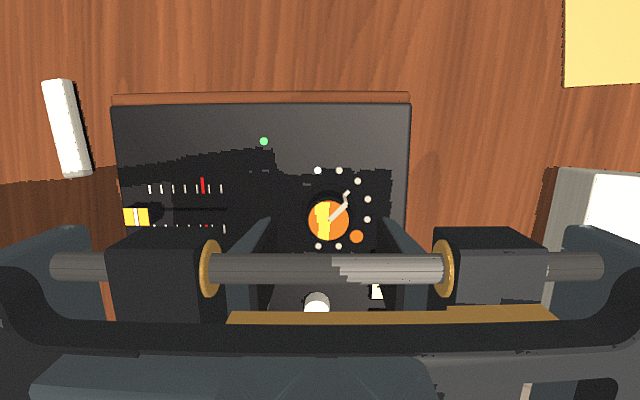

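The cap is at the first tick (136,217), so the fader is closed. The knob top is at (328,220) and its pointer aims at the third dot (358,181), with the amber sixth dot at (356,236).

```bash
python3 - <<'E'
from h import *
f=load("w3")
print(back(f,[(328,220)],122))
obs=[]
for k,uv in enumerate([(318,170),(339,170),(358,181),(368,199),(368,219),(356,236),(338,246),(318,246)]):
    a=np.radians(105-30*k); obs.append(((55+33*np.cos(a),85+33*np.sin(a),90),uv))
p,r=fit(f,obs); print(p,np.abs(r).max(),m2w(p,(55,85,122)),back(f,[(136.5,217)],114),m2w(p,(-92,85,114)))
E
```

```text
[[606.13538709 141.85727069 122.        ]]
[5.59963242e+02 5.20083255e+01 9.55507922e-02] 0.9435659672639645 [606.60289472 141.86789807 122.        ] [[460.17680892 126.84417345 114.        ]] [460.27343593 127.84329504 114.        ]
```

```bash
python3 -m inch '[{"x":0,"y":0.07,"z":2,"yaw":0,"gripper":0.2},{"x":0,"y":0,"z":2.5,"yaw":0,"gripper":0.2},{"x":0,"y":0,"z":2,"yaw":0,"gripper":0.2},{"x":0,"y":0,"z":0.7,"yaw":0,"gripper":0.2},{"x":0,"y":0,"z":0.4,"yaw":0,"gripper":0.2},{"x":0,"y":0,"z":0,"yaw":0,"gripper":0.2}]' 25
python3 -m inch '[{"x":0,"y":0,"z":0,"yaw":0,"gripper":-1},{"x":0,"y":0,"z":0,"yaw":0,"gripper":-1},{"x":0,"y":0,"z":0,"yaw":0,"gripper":-1},{"x":0,"y":0,"z":0,"yaw":0,"gripper":-1},{"x":0,"y":0,"z":0,"yaw":0,"gripper":-1},{"x":0,"y":0,"z":0,"yaw":0,"gripper":-1}]' 25
```

```text
time_s: 8.0
ee_pos: [604.5, 141.4, 123.9]
ee_rot: [-179.9, 0.0, 95.7]
force: [0.1, -0.3, 0.4]
gripper_width: 54.8
time_s: 8.5
ee_pos: [605.4, 141.6, 125.1]
ee_rot: [180.0, -0.0, 95.7]
force: [-2.9, 0.3, 6.8]
gripper_width: 34.2
```

```bash
python3 -m inch '[{"x":0,"y":0.08,"z":0,"yaw":0.5,"gripper":-1},{"x":0,"y":0,"z":0,"yaw":0.75,"gripper":-1},{"x":0,"y":0,"z":0,"yaw":0.75,"gripper":-1},{"x":0,"y":0,"z":0,"yaw":1,"gripper":-1},{"x":0,"y":0,"z":0,"yaw":1,"gripper":-1},{"x":0,"y":0,"z":0,"yaw":1,"gripper":-1},{"x":0,"y":0,"z":0,"yaw":1,"gripper":-1},{"x":0,"y":0,"z":0,"yaw":1,"gripper":-1},{"x":0,"y":0,"z":0,"yaw":1,"gripper":-1},{"x":0,"y":0,"z":0,"yaw":1,"gripper":-1}]'
python3 -m inch '[{"x":0,"y":0,"z":0,"yaw":1,"gripper":-1},{"x":0,"y":0,"z":0,"yaw":1,"gripper":-1},{"x":0,"y":0,"z":0,"yaw":1,"gripper":-1},{"x":0,"y":0,"z":0,"yaw":1,"gripper":-1},{"x":0,"y":0,"z":0,"yaw":1,"gripper":-1},{"x":0,"y":0,"z":0,"yaw":1,"gripper":-1},{"x":0,"y":0,"z":0,"yaw":1,"gripper":-1},{"x":0,"y":0,"z":0,"yaw":1,"gripper":-1},{"x":0,"y":0,"z":0,"yaw":0.8,"gripper":-1},{"x":0,"y":0,"z":0,"yaw":0.2,"gripper":-1},{"x":0,"y":0,"z":0,"yaw":0,"gripper":-1},{"x":0,"y":0,"z":0,"yaw":0,"gripper":-1}]'
python3 -c "
from h import *
print(telemetry.state()['torque'], telemetry.state()['force'])
grab('wrist','w4');crop('w4',200,100,260,195,3,'w4c')"
```

```text
time_s: 9.33
ee_pos: [605.9, 141.5, 125.1]
ee_rot: [180.0, 0.0, 50.5]
force: [-2.4, 0.0, 4.4]
gripper_width: 34.2
time_s: 10.33
ee_pos: [606.1, 141.1, 125.1]
ee_rot: [179.9, -0.0, 5.7]
force: [-2.2, -1.6, 6.0]
gripper_width: 34.1
[-0.43066365  0.5324106  -0.00643466] [-2.16224708 -1.55598317  6.04210683]
```

View pics/w4c.png

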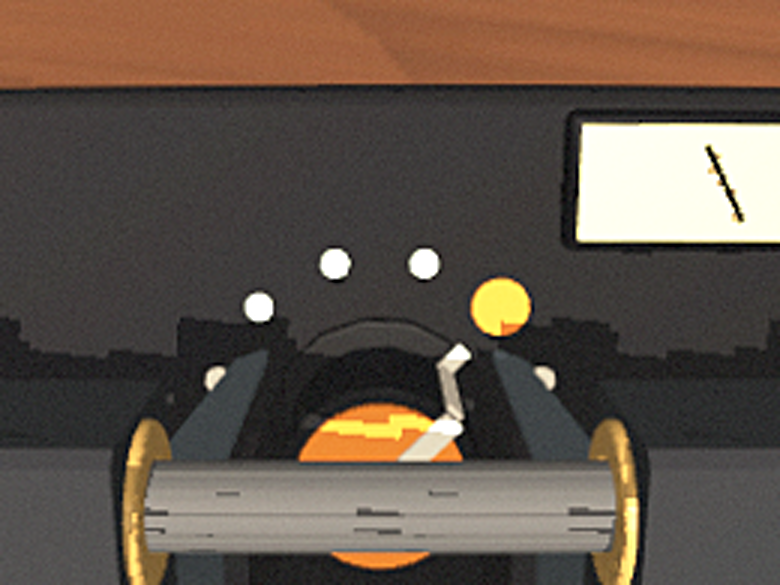

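The pointer tip (460,353) lines up with the large amber dot (500,307), and there is no residual torque about z. I'll release and return to the fader.

```bash
python3 -m inch '[{"x":0,"y":0,"z":0,"yaw":0,"gripper":0.2},{"x":0,"y":0,"z":0,"yaw":0,"gripper":0.2},{"x":0,"y":0,"z":0,"yaw":0,"gripper":0.2},{"x":0,"y":0,"z":0,"yaw":0,"gripper":0.2},{"x":0,"y":0,"z":0,"yaw":0,"gripper":0.2},{"x":0,"y":0,"z":-1,"yaw":0,"gripper":0.2},{"x":0,"y":0,"z":-3,"yaw":0,"gripper":0.2},{"x":0,"y":0,"z":-3,"yaw":0,"gripper":0.2},{"x":0,"y":0,"z":-1,"yaw":0,"gripper":0.2}]'
python3 -m inch '[{"x":-2.4,"y":0,"z":0,"yaw":0,"gripper":0.2},{"x":-3.5,"y":0,"z":0,"yaw":0,"gripper":0.2},{"x":-3.5,"y":0,"z":0,"yaw":0,"gripper":0.2},{"x":-3.4,"y":0,"z":0,"yaw":0,"gripper":0.2},{"x":-1.9,"y":0,"z":0,"yaw":0,"gripper":0.2},{"x":0,"y":0,"z":0,"yaw":-1,"gripper":0.2},{"x":0,"y":0,"z":0,"yaw":-1,"gripper":0.2},{"x":0,"y":0,"z":0,"yaw":-1,"gripper":0.2},{"x":0,"y":0,"z":0,"yaw":-1,"gripper":0.2},{"x":0,"y":0,"z":0,"yaw":-1,"gripper":0.2},{"x":0,"y":0,"z":0,"yaw":-1,"gripper":0.2},{"x":0,"y":0,"z":0,"yaw":-1,"gripper":0.2}]'
python3 -m inch '[{"x":0,"y":0,"z":0,"yaw":-1,"gripper":0.2},{"x":0,"y":0,"z":0,"yaw":-1,"gripper":0.2},{"x":0,"y":0,"z":0,"yaw":-1,"gripper":0.2},{"x":0,"y":0,"z":0,"yaw":-1,"gripper":0.2},{"x":0,"y":0,"z":0,"yaw":-1,"gripper":0.2},{"x":0,"y":0,"z":0,"yaw":-1,"gripper":0.2},{"x":0,"y":0,"z":0,"yaw":-1,"gripper":0.2},{"x":0,"y":0,"z":0,"yaw":-1,"gripper":0.2},{"x":0,"y":0,"z":0,"yaw":-1,"gripper":0.2},{"x":0,"y":0,"z":0,"yaw":-1,"gripper":0.2},{"x":0,"y":0,"z":0,"yaw":-1,"gripper":0.2},{"x":0,"y":0,"z":0,"yaw":0,"gripper":0.2}]'
python3 -c "
from h import *
grab('wrist','w5')"
```

```text
time_s: 11.13
ee_pos: [608.3, 142.1, 209.2]
ee_rot: [-179.9, -0.5, 5.7]
force: [1.1, -0.0, 1.2]
gripper_width: 54.5
time_s: 12.13
ee_pos: [459.8, 126.9, 204.1]
ee_rot: [180.0, -0.0, 41.0]
force: [0.7, 0.4, 0.3]
gripper_width: 54.9
time_s: 13.13
ee_pos: [459.8, 126.9, 204.1]
ee_rot: [180.0, 0.0, 95.8]
force: [-0.5, 0.3, -0.2]
gripper_width: 54.8
```

View pics/w5.png

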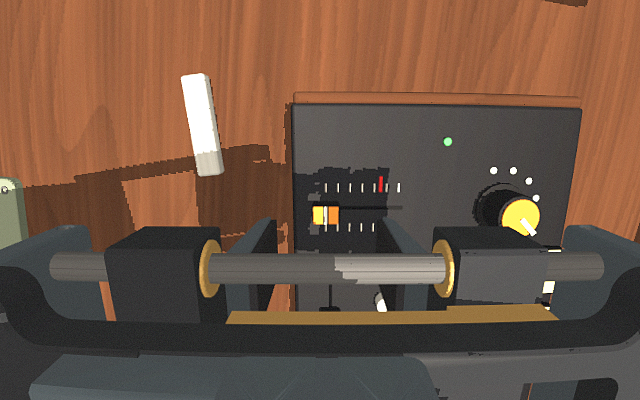

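The fader cap sits at the closed tick (326,215) between the jaws, and the pointer has turned to the sixth dot. I'll descend and grip.

```bash
python3 -m inch '[{"x":0,"y":-0.09,"z":2,"yaw":0,"gripper":0.2},{"x":0,"y":0,"z":3,"yaw":0,"gripper":0.2},{"x":0,"y":0,"z":2,"yaw":0,"gripper":0.2},{"x":0,"y":0,"z":0.8,"yaw":0,"gripper":0.2},{"x":0,"y":0,"z":0.6,"yaw":0,"gripper":0.2},{"x":0,"y":0,"z":0,"yaw":0,"gripper":0.2}]' 10
python3 -m inch '[{"x":0,"y":0,"z":0,"yaw":0,"gripper":-1},{"x":0,"y":0,"z":0,"yaw":0,"gripper":-1},{"x":0,"y":0,"z":0,"yaw":0,"gripper":-1},{"x":0,"y":0,"z":0,"yaw":0,"gripper":-1},{"x":0,"y":0,"z":0,"yaw":0,"gripper":-1},{"x":0,"y":0,"z":0,"yaw":0,"gripper":-1},{"x":0,"y":0,"z":0,"yaw":0,"gripper":-1},{"x":0,"y":0,"z":0,"yaw":0,"gripper":-1}]'
python3 -m inch '[{"x":0,"y":0.4,"z":0,"yaw":0,"gripper":-1},{"x":0,"y":0.6,"z":0,"yaw":0,"gripper":-1},{"x":0,"y":0.7,"z":0,"yaw":0,"gripper":-1},{"x":0,"y":0.7,"z":0,"yaw":0,"gripper":-1},{"x":0,"y":0.7,"z":0,"yaw":0,"gripper":-1},{"x":0,"y":0.6,"z":0,"yaw":0,"gripper":-1},{"x":0,"y":0.5,"z":0,"yaw":0,"gripper":-1},{"x":0,"y":0.2,"z":0,"yaw":0,"gripper":-1},{"x":0,"y":0,"z":0,"yaw":0,"gripper":-1},{"x":0,"y":0,"z":0,"yaw":0,"gripper":-1}]'
```

```text
time_s: 13.68
ee_pos: [458.8, 126.8, 119.5]
ee_rot: [-179.9, 0.0, 95.7]
force: [-1.0, 0.1, 0.1]
gripper_width: 54.8
time_s: 14.35
ee_pos: [459.2, 126.9, 120.4]
ee_rot: [179.9, -0.0, 95.7]
force: [-0.2, -0.3, 3.6]
gripper_width: 21.7
time_s: 15.18
ee_pos: [504.3, 131.4, 120.4]
ee_rot: [179.9, -0.0, 95.7]
force: [0.7, -0.3, 4.9]
gripper_width: 22.0
```

```bash
python3 -m inch '[{"x":0,"y":-0.04,"z":0,"yaw":0,"gripper":-1},{"x":0,"y":0,"z":0,"yaw":0,"gripper":-1},{"x":0,"y":0,"z":0,"yaw":0,"gripper":-1},{"x":0,"y":0,"z":0,"yaw":0,"gripper":-1}]'
python3 -m inch '[{"x":0,"y":0,"z":0,"yaw":0,"gripper":-1},{"x":0,"y":0,"z":0,"yaw":0,"gripper":-1}]'
python3 -m inch '[{"x":0,"y":0,"z":0,"yaw":0,"gripper":0.2},{"x":0,"y":0,"z":0,"yaw":0,"gripper":0.2},{"x":0,"y":0,"z":0,"yaw":0,"gripper":0.2},{"x":0,"y":0,"z":0,"yaw":0,"gripper":0.2},{"x":0,"y":0,"z":0,"yaw":0,"gripper":0.2},{"x":0,"y":0,"z":-1,"yaw":0,"gripper":0.2},{"x":0,"y":0,"z":-3,"yaw":0,"gripper":0.2},{"x":0,"y":0,"z":-3,"yaw":0,"gripper":0.2},{"x":0,"y":0,"z":-1,"yaw":0,"gripper":0.2},{"x":0,"y":0,"z":0,"yaw":0,"gripper":0.2},{"x":0,"y":0,"z":0,"yaw":0,"gripper":0.2}]'
python3 -c "
from h import *
grab('wrist','w6');crop('w6',250,140,220,110,3.6,'w6c')"
```

```text
time_s: 15.52
ee_pos: [503.3, 131.3, 120.4]
ee_rot: [179.9, -0.0, 95.7]
force: [1.4, -0.0, 5.1]
gripper_width: 21.6
time_s: 15.68
ee_pos: [503.3, 131.3, 120.4]
ee_rot: [179.9, -0.0, 95.7]
force: [0.5, 1.0, 5.6]
gripper_width: 21.8
time_s: 16.6
ee_pos: [502.2, 131.1, 200.2]
ee_rot: [180.0, 0.0, 95.7]
force: [-1.5, -1.2, -0.6]
gripper_width: 54.6
```

View pics/w6c.png

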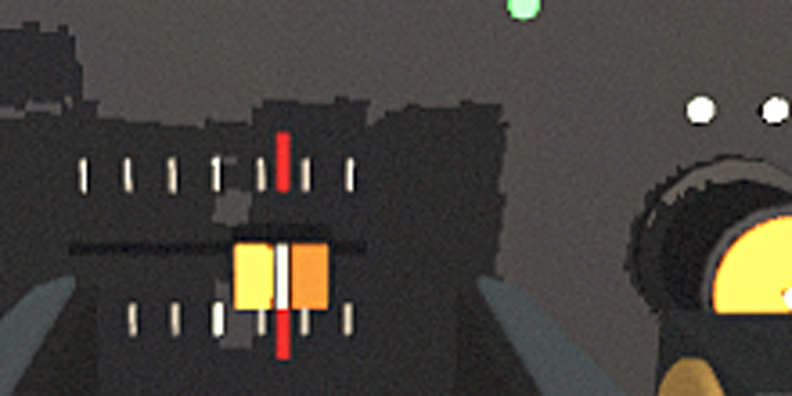

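The white line (282) is over the red line (283) in the crop. The cap stands higher, so I'll correct for parallax and also check the selector from above with the arm out of the way.

```bash
python3 - <<'E'
from h import *
f=load("w6"); g=lambda x,y:(250-.36+x/3.6,140-.36+y/3.6)
c=back(f,[g(282,276)],114)[0]; r=back(f,[g(283.5,162),g(283.5,335)],90); t=back(f,[g(83,175),g(349,175)],90)
u=np.array([.9951,.0993,0]); v=np.array([-.0993,.9951,0])
print("cap-u",c@u,"red-u",r@u,"ticks",t@u,"v",c@v,r@v)
E
python3 -m inch '[{"x":0,"y":-1,"z":-1,"yaw":0,"gripper":0.2},{"x":-2,"y":-2,"z":0,"yaw":0,"gripper":0.2},{"x":-4,"y":-0.5,"z":0,"yaw":0,"gripper":0.2},{"x":-4,"y":0,"z":0,"yaw":0,"gripper":0.2},{"x":-4,"y":0,"z":0,"yaw":0,"gripper":0.2},{"x":-4,"y":0,"z":0,"yaw":0,"gripper":0.2},{"x":-4,"y":0,"z":0,"yaw":0,"gripper":0.2},{"x":-3,"y":0,"z":0,"yaw":0,"gripper":0.2},{"x":-2,"y":0,"z":0,"yaw":0,"gripper":0.2},{"x":0,"y":0,"z":0,"yaw":0,"gripper":0.2},{"x":0,"y":0,"z":0,"yaw":0,"gripper":0.2}]'
python3 -c "
from h import *
grab('top','top1');crop('top1',225,138,130,98,6,'top1c')"
```

```text
cap-u 514.9963512834441 red-u [515.4360638  515.52226821] ticks [470.16447602 530.21486026] v 81.05417811370394 [100.90313167  59.99977366]
time_s: 17.57
ee_pos: [493.3, -141.2, 209.2]
ee_rot: [-179.9, -0.1, 95.6]
force: [0.9, 0.5, -0.9]
gripper_width: 54.9
```

View pics/top1c.png

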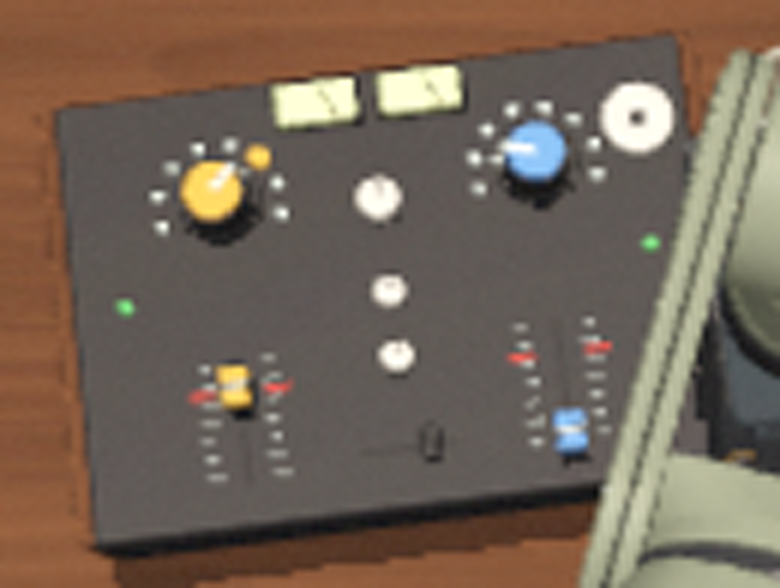

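The pointer aims at the amber dot (258,156) and the cap is on the red line within 0.5 mm. The right channel and the adapter ring are unchanged, and the arm is clear.

```bash
python3 -c "
from h import *
print(telemetry.state()['qvel'].round(2)); print(env.job_done())"
```

```text
[ 1.48 -0.47  0.12 -0.25 -0.2  -0.15]
the job is handed in; nothing more can be done
None
```

The turntable is on air, done in the order you asked, and I handed the job in at about 18 s of the 58 s allowed.

- **Left fader closed:** I pulled it down about 33 mm until it stopped against the near end, with about 5 N of resistance. A picture before turning the selector showed the cap on the closed tick.
- **Left selector:** it started in the third position, and I turned it 90° clockwise. The pointer lines up with the large amber dot, and there was no leftover torque before I let go, so it is seated in the click.
- **Left fader up:** it went up last and stands at about 44.5 mm. The parallax-corrected picture puts it 0.5 mm short of the red line, and the measured travel of 44.3–44.6 mm agrees.

In the last top view the right selector, right fader and adapter ring look unchanged. I did not look at the turntable or the other loose objects again after finishing. The arm stayed well away from the turntable and ended clear of everything with the gripper open.

- **Refused rows:** my first moves were refused because each row needs all its keys. Nothing moved.
- **Camera offset:** the wrist and top cameras disagreed by 2–3 mm. I used the closed end of the fader as the reference instead.

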